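Load the cell parts on the stand's rod and cap it

ROBOT

A 7-joint arm with a two-finger parallel gripper is mounted at the origin on the work surface. World frame = base frame: x ahead of the robot, y to its left, z up, the work surface at z = 0. Lengths are in m, angles in rad, forces in N, time in s.
With the tool pointing down it reaches from about 0.4 to 0.85 m from the base axis. Payload 10.4 kg.
Tool frame: the origin (TCP) lies at the very end of the fingers, on their centre line; the grasp point (between the pads) lies 19 mm behind it; x points along the fingers, y is the direction in which the jaws open and shut, and the axes are right-handed (so a half turn about x gives the same grasp; the last joint's range is limited). The gripper opens to 85 mm and grips with 20 to 120 N. Pads are 22 mm wide; open, the fingers measure 114 mm over their backs; the gripper's body (76 mm by 85 mm) begins 54 mm behind the grasp point. The pads swing forward as they close: fully open they stand 13 mm farther back than shut.
Start: joints at [1.251, 0.332, -0.065, 1.46, 0.022, 1.35, -0.088], TCP at [0.183, -0.598, 0.207] pointing down, gripper open.
Joint ranges: [-2.6, 2.6], [-0.5, 2.12], [-1.47, 1.34], [0.16, 2.42], [-1.27, 4.41], [0.06, 2.06], [-2.6, 2.6]. Speed limits (rad/s): [2.22, 2.22, 2.79, 2.79, 3.14, 3.14, 3.14].

INTERFACE

Orientations are given as a unit quaternion [x, y, z, w].
In Python, from workcell import monitor, camera, ticket, regions_of gives the robot as it stands.
- The arm moves only by the tool step_arm, never from a script. Its argument "increments" is a list of rows, each a list of 5 numbers: the finger opening in m, from 0 to 0.0854, then the shift along the world's x, y, z in m, then the turn about the world's z in rad. A call has 1 to 12 rows; each row shifts and turns the commanded pose from where the row before left it; what a row does not reach is not made up. A row lasts 1/12 s, in which the tool goes at most 41.7 mm and 7.16 degrees, less where a joint would pass 70% of its speed; a pose out of reach is approached as far as the arm can. A call with a gripper value outside its range is refused whole. The fingers move at their own pace and stop on an object; "force" is the grip in N (left out, the last holds). Time passes only in rows, so rows that do not move let the fingers close. It gives the time, the measured TCP pose, the force and the opening at its end, in the units of the state.
- monitor.get_obs(): the state, without advancing time (a new reading comes with each control period).
- camera(name): name is "side" or "top" or "wrist"; returns a dict with "color" (420x560x3 uint8, red, green, blue), "range_z" (420x560 float32, m along the optical axis (not along the pixel's ray), 0 where there is no reading), "fx", "fy", "cx", "cy" (pixels), "cam_to_world" (4x4, takes a point from camera to world coordinates). Camera axes: x right, y up, looking along -z (the intrinsics and any distortion apply to the point x, -y, -z); pixel columns grow to the right and rows downward; lengths in m; the calibration is good to about 2 mm. The wrist camera is an equidistant fisheye: a pixel r from the principal point sees the ray r / f radians off the axis. A picture is of the moment at which its call begins.
- ticket.hand_in(): hands the job in, once; it reports no verdict.
Trained networks look in a picture, given as the dict that the camera call returned (one of the last four; its "shot" number tells which), for a name from the list of things; names that differ only in an ending like _2 or _b are one class to them, and where a whole thing is asked for, a point or a joint stands for the part that bears it (a point fixed in the world has none). Each returns a list of dicts, best first, with "p" (0 to 1); they miss things now and then, are a little off and sometimes report something else, mostly with a low value. They report only what shows in the picture. A call takes as long as a camera call. They do not tell look-alikes from the thing itself.
- regions_of(picture, query): "region" (420x560 bool, what is visible of it) and "centre" ([row, column] in pixels, amid what is visible of it).
The state is a dict: "clock": time; "joint_pos": joint angles; "joint_velocities": joint speeds; "tau": joint torques, N m; "position": TCP position; "ee_rot": TCP orientation; "ft_force": force on the tool from outside, world axes, zero at the start; "torque": the same for the moment, N m; "grip_width": opening from 0.0 (shut) to 1.0 (fully open).
Only numpy, scipy, OpenCV 4.12 (cv2) and the standard library are available. Lean on these libraries where they do the work, as an engineer would, in place of code of your own. Each camera call takes 0.05 s, during which the arm holds its last target. There are 200 camera calls.

TASK

Load the assembly stand: thread the square block onto the level rod first, then the thin ring spacer, then fit the end cap over the rod's end, and push everything home so that the follower plate is against the bracket and the parts sit close together with no gaps. Be gentle with the stand (never push or knock it with more than 40 N), let go of everything, and leave the other things on the bench alone.

Things in the scene. Friction and masses are not known exactly. Their poses are not given: they have to be found in the camera images.
- stand: Fixed aluminium stand: foot plate 120 x 90 x 12 mm, upright slotted bracket 50 mm wide, 158 mm tall. Origin on the bench, straight below the rod's axis, in the plane of the bracket's front face; z up, y along the level rod from the bracket towards its free tip. Over 40 N on stand, rod or follower does damage
- rod_tip_mid (a point): Mark on the stand's frame (y = 84 mm, z = 112 mm, axes as the stand): the tip of the 12 mm thick steel rod (1 mm chamfer) is straight above or below it or at it. The rod is clamped tight at a height that differs each time: its axis is 100 to 124 mm above the bench. This mark does not tell the height: see it or feel for it, e.g. with a part's underside
- follower (a joint): Grey plate (40 x 40 mm, 8 mm thick) that slides on the rod, in m: 0 when home against the bracket (its front face then at y = 8 mm of the stand), up to 0.022 towards the tip. Stiff: it gives way to a steady push of about 4 to 5 N, stays where it is left, and stops hard at 0
- block_c (a point): Square white plastic block, 44 mm wide and tall, 30 mm thick along its hole, about 90 g, standing on the bench, hole level. Frame: origin at its centre, 22 mm above the underside it stands on, y along the 15 mm hole, z up. Grip its flat upright faces at x = +-22 mm. Same from both ends
- spacer_c (a point): Thin white plastic ring, 44 mm in diameter, 16 mm thick along its hole, with straight cheeks as feet on both sides, about 50 g, standing on the bench, hole level. Frame: origin at its centre, 22 mm above the underside it stands on, y along the 15 mm hole, z up. Grip its flat upright faces at x = +-22 mm (they reach 26 mm up from the bench). Same from both ends
- cap_c (a point): Grey plastic end cap: cup 44 mm in diameter, 40 mm long, with feet, 80 g. Frame: origin at its centre, 22 mm above the underside it stands on, y along the 15 mm hole, z up. Grip its flat upright faces at x = +-22 mm (they reach 26 mm up from the bench). Blind hole 34 mm deep, mouth at y = -20 mm facing roughly against the stand's y, closed end at y = +20 mm domed by 4 mm
- beaker: Bystander: glass beaker, 68 mm wide, 85 mm tall. Leave it alone
- wash_bottle: Bystander: white wash bottle, 60 mm wide, 150 mm tall. Leave it alone
- wrench: Bystander: steel wrench, 160 mm long, lying flat. Leave it alone
- screwdriver: Bystander: screwdriver, 180 mm long, lying flat. Leave it alone
- sample_jar: Bystander: glass jar with black lid, 56 mm wide, 65 mm tall. Leave it alone
- valve: Bystander: small white plastic valve with a green knob, 54 mm long, 30 mm tall, lying among the parts. Leave it alone
Things that resemble listed ones, but are neither listed nor needed, are in the scene too. Leave any orange or red look-alike of the stand alone.

How it is judged:
By the outcome, as a careful person would: the job done as asked, in the order asked, and still so for the second after the job is handed in, with the robot touching nothing.
It also fails if it takes over 72 s, if anything falls off the work surface, if the arm or the gripper's body presses on something with over 40 N, if the wrist force passes 120 N, or if a joint passes its speed limit or range.

## Working session

There is one attempt and no reset: what is moved stays moved. The work goes in short steps, Python scripts to look and compute and a tool call to move; the robot and the scene stay as the last step left them, time stands still between calls to the robot, and variables do not carry over. Pictures are saved under pics/ and viewed, about 8 in all and at most 12, crops included, and the job is handed in when it is done.

Besides the shell and the picture viewer there is one more tool, called by a JSON object that holds its "name" and its "arguments". step_arm: Moves the arm, as the interface text tells. Its arguments: {"type":"object","properties":{"increments":{"type":"array"},"force":{"type":"number"}},"required":["increments"]}

```bash
mkdir -p pics; ls; cat > h.py <<'E'
import numpy as np, cv2
from workcell import monitor, camera, ticket, regions_of
def pts(c,m=None):
    z=c["range_z"]; v,u=np.nonzero((z>0)&(m if m is not None else True)); d=z[v,u]
    P=np.stack([(u-c["cx"])/c["fx"]*d,-(v-c["cy"])/c["fy"]*d,-d,np.ones_like(d)])
    return (c["cam_to_world"]@P)[:3].T
def save(n,img): cv2.imwrite("pics/"+n,img[...,::-1])
E
python3 - <<'E'
from h import *
o=monitor.get_obs(); print(o)
cs={n:camera(n) for n in("side","top")}
for n,c in cs.items(): save(n+"1.png",c["color"]); print(n,c["fx"],c["cam_to_world"].round(3).tolist())
for n,c in cs.items():
  for q in("stand","follower","block_c","spacer_c","cap_c","valve"):
    for r in regions_of(c,q)[:3]:
      p=pts(c,r["region"])
      print(n,q,round(r["p"],2),np.round(r["centre"]),len(p),np.median(p,0).round(3) if len(p) else "",np.percentile(p,2,axis=0).round(3) if len(p) else "",np.percentile(p,98,axis=0).round(3) if len(p) else "")
E
```

```text
pics
{'clock': 0.0, 'joint_pos': array([ 1.25140218,  0.33283555, -0.06471267,  1.46098677,  0.02156473,
        1.34988327, -0.0885448 ]), 'joint_velocities': array([-0.0003807 , -0.00061622,  0.0001116 , -0.00143374, -0.00025078,
       -0.0009049 , -0.00055243]), 'tau': array([ 7.28314262e-04, -6.25439644e+01,  4.95316344e-02, -3.91609061e+01,
        1.61324936e-02,  9.82061669e-03, -1.88117519e-05]), 'position': array([ 0.18267222, -0.59726313,  0.20571695]), 'ee_rot': array([-0.69925155, -0.10503595,  0.69942048, -0.10404671]), 'ft_force': array([-0.43399033,  0.46164453, -0.71476385]), 'torque': array([ 0.013     , -0.06401707, -0.01012423]), 'grip_width': 0.9985627881989126}
side 394.14915301581226 [[-0.776, 0.406, -0.483, -0.024], [-0.631, -0.508, 0.586, 0.638], [-0.007, 0.759, 0.651, 0.812], [0.0, 0.0, 0.0, 1.0]]
top 512.6159100798701 [[-0.015, 0.995, -0.094, 0.341], [-1.0, -0.015, -0.004, 0.007], [-0.005, 0.094, 0.996, 1.717], [0.0, 0.0, 0.0, 1.0]]
side stand 0.93 [154. 349.] 911 [ 0.555 -0.434  0.031] [ 0.499 -0.596  0.   ] [ 0.658 -0.41   0.159]
side stand 0.72 [221. 375
[... 847 characters left out ...]
26  0.16 ]
top stand 0.73 [268. 349.] 1075 [ 0.326 -0.204  0.013] [ 0.263 -0.258  0.002] [ 0.377 -0.112  0.16 ]
top stand 0.68 [189. 424.] 985 [ 0.559 -0.454  0.015] [ 0.506 -0.52   0.003] [ 0.618 -0.375  0.16 ]
top follower 0.56 [187. 422.] 18 [ 0.574 -0.424  0.118] [ 0.56  -0.428  0.103] [ 0.589 -0.42   0.122]
top follower 0.52 [191. 333.] 32 [ 0.551 -0.153  0.13 ] [ 0.537 -0.159  0.096] [ 0.569 -0.149  0.138]
top follower 0.46 [299. 403.] 52 [ 0.218 -0.371  0.115] [ 0.2   -0.377  0.088] [ 0.234 -0.365  0.128]
top block_c 0.64 [164. 245.] 132 [0.658 0.127 0.043] [0.638 0.113 0.009] [0.682 0.141 0.053]
top valve 0.45 [197. 220.] 78 [0.562 0.21  0.02 ] [0.543 0.2   0.009] [0.582 0.223 0.033]
```

View pics/side1.png

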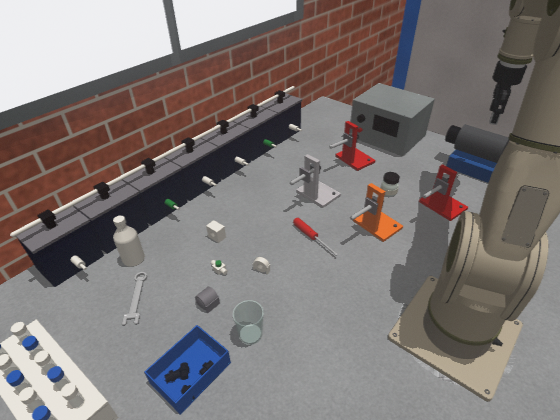

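View pics/top1.png

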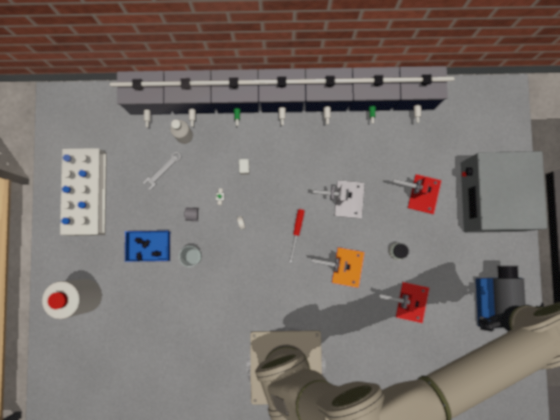

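The side view shows the aluminium stand at about (180,315), with the orange and red look-alikes beside it. The block is at (230,215), spacer at (261,265), cap at (298,207) and valve at (219,266). The top view agrees: stand at (348,197), rod pointing left (+y), and the arm at the lower right. Next I'll fit poses from the depth data.

```bash
python3 - <<'E'
from h import *
from scipy.spatial.transform import Rotation as R
o=monitor.get_obs(); print("toolaxes",R.from_quat(o["ee_rot"]).as_matrix().round(3).tolist())
cs={n:camera(n) for n in("side","top")}
for n,c in cs.items():
  p=pts(c)
  def box(x0,x1,y0,y1,z0,z1): return p[(p[:,0]>x0)&(p[:,0]<x1)&(p[:,1]>y0)&(p[:,1]<y1)&(p[:,2]>z0)&(p[:,2]<z1)]
  f=box(.46,.64,-.30,-.08,.006,.018); r=cv2.minAreaRect(f[:,:2].astype(np.float32)); print(n,"foot",len(f),r)
  b=box(.46,.64,-.30,-.08,.145,.17); print(" bracket top",len(b),b.mean(0).round(4) if len(b) else"",cv2.minAreaRect(b[:,:2].astype(np.float32)), np.percentile(b[:,2],90).round(4))
  q=box(.5,.64,-.145,-.05,.08,.145)
  if len(q)>5:
    m=q.mean(0);d=np.linalg.svd(q-m)[2][0]; print(" rod",len(q),m.round(4),d.round(3),"z pct",np.percentile(q[:,2],[5,50,95]).round(4),"y",q[:,1].min().round(4),q[:,1].max().round(4))
  for nm,(x,y) in dict(block=(.658,.127),spacer=(.468,.146),cap=(.49,.31)).items():
    t=box(x-.045,x+.045,y-.045,y+.045,.008,.07); print(" ",nm,len(t),np.percentile(t,[1,99],axis=0).round(4).tolist(),cv2.minAreaRect(t[:,:2].astype(np.float32)))
    t=t[t[:,2]>.034]; print("    upper",len(t),t.mean(0).round(4),cv2.minAreaRect(t[:,:2].astype(np.float32)) if len(t) else"")
E
```

```text
toolaxes [[0.0, 0.292, -0.956], [-0.0, -0.956, -0.292], [-1.0, 0.0, -0.0]]
side foot 438 ((0.5426761507987976, -0.21269731223583221), (0.14342142641544342, 0.1289525181055069), 19.488073348999023)
 bracket top 101 [ 0.548  -0.1803  0.1553] ((0.5504344701766968, -0.18210072815418243), (0.019402265548706055, 0.0530969612300396), 83.43755340576172) 0.1601
 rod 60 [ 0.5554 -0.1162  0.1147] [-0.129 -0.991  0.021] z pct [0.1097 0.1152 0.1185] y -0.1438 -0.0922
  block 273 [[0.6355, 0.1139, 0.0083], [0.6821, 0.1455, 0.0469]] ((0.6590154767036438, 0.12947535514831543), (0.04909156262874603, 0.032227303832769394), 1.593981146812439)
    upper 160 [0.656  0.1314 0.0428] ((0.6591273546218872, 0.12947848439216614), (0.04886765033006668, 0.032227303832769394), 1.593981146812439)
  spacer 195 [[0.4496, 0.1301, 0.0086], [0.4917, 0.1546, 0.045]] ((0.4726576507091522, 0.14227761328220367), (0.04572892561554909, 0.01844373717904091), 17.678543090820312)
    upper 77 [0.47   0.1427 0.0402] ((0.4717558026313782, 0.1417984813451767), (0.035291463136672974, 0.018185703083872795), 17.150634765625)
  cap 38
[... 921 characters left out ...]
1081523895), (0.02740207500755787, 0.045763734728097916), 89.42794036865234)
  spacer 84 [[0.4324, 0.1112, 0.0082], [0.5123, 0.1763, 0.0494]] ((0.47322022914886475, 0.1460210084915161), (0.07166271656751633, 0.08221640437841415), 86.72724914550781)
    upper 47 [0.4726 0.1397 0.0404] ((0.4725830554962158, 0.13944678008556366), (0.03780803829431534, 0.01518622599542141), 15.88472843170166)
  cap 197 [[0.4717, 0.2822, 0.0081], [0.5285, 0.3491, 0.0496]] ((0.49793288111686707, 0.3118789792060852), (0.07309277355670929, 0.08689572662115097), 80.63690185546875)
    upper 129 [0.5037 0.3049 0.0408] ((0.5041681528091431, 0.3049517571926117), (0.045120228081941605, 0.03674082085490227), 89.791015625)
```

{"name": "step_arm", "arguments": {"increments": [[0.085, 0.02, 0.03, 0, 0.053], [0.085, 0.02, 0.03, 0, 0.053], [0.085, 0.02, 0.03, 0, 0.053], [0.085, 0.02, 0.03, 0, 0.053], [0.085, 0.02, 0.03, 0, 0.053], [0.085, 0.02, 0.03, 0, 0.053], [0.085, 0.02, 0.03, 0, 0.053], [0.085, 0.02, 0.03, 0, 0.053], [0.085, 0.02, 0.03, 0, 0.053], [0.085, 0.02, 0.03, 0, 0.053], [0.085, 0.02, 0.03, 0, 0.053], [0.085, 0.02, 0.03, 0, 0.053]], "force": 40}}

```text
clock: 1.8
position: [0.4235, -0.2361, 0.2069]
ee_rot: [0.631, 0.318, -0.631, 0.319]
ft_force: [0.1, 0.1, 0.6]
grip_width: 0.996
```

{"name": "step_arm", "arguments": {"increments": [[0.085, 0.02, 0.03, 0, 0.053], [0.085, 0.02, 0.03, 0, 0.053], [0.085, 0.02, 0.03, 0, 0.053], [0.085, 0.02, 0.03, 0, 0.053], [0.085, 0.02, 0.03, 0, 0.053], [0.085, 0.02, 0.03, 0, 0.053], [0.085, 0.02, 0.03, 0, 0.053], [0.085, 0.02, 0.03, 0, 0.053], [0.085, 0.02, 0.03, -0.015, 0.053], [0.085, 0.02, 0.03, -0.015, 0.053], [0.085, 0.01, 0.03, -0.015, 0.053], [0.085, 0, 0, 0, 0]]}}

```text
clock: 2.8
position: [0.6315, 0.0999, 0.1579]
ee_rot: [-0.511, -0.491, 0.511, -0.487]
ft_force: [-0.5, 0.4, 0.5]
grip_width: 0.992
```

```bash
cat >> h.py <<'E'
from scipy.spatial.transform import Rotation as R
def wpts(c):
    z=c["range_z"]; v,u=np.indices(z.shape); x=u-c["cx"]; y=v-c["cy"]; r=np.hypot(x,y)+1e-9; th=r/c["fx"]
    t=np.tan(th); P=np.stack([x/r*t*z,-y/r*t*z,-z,np.ones_like(z)],-1)
    W=(P@np.array(c["cam_to_world"]).T)[...,:3]; W[(z<=0)|(th>1.4)]=np.nan; return W
def st():
    o=monitor.get_obs(); j=R.from_quat(o["ee_rot"]).as_matrix(); y=j[:,1]
    print("t",round(o["clock"],2),"tcp",o["position"].round(4),"jaw yaw deg",round(np.degrees(np.arctan2(y[1],y[0])),2),"down",j[:,0].round(3),"F",o["ft_force"].round(1),"w",round(o["grip_width"],3),"q7",o["joint_pos"][6].round(2)); return o
E
python3 - <<'E'
from h import *
st(); c=camera("wrist"); save("w1.png",c["color"]); print(c["fx"],c["cx"],c["cy"],c["cam_to_world"].round(3).tolist())
W=wpts(c)
for q in("block_c",):
  for r in regions_of(c,q)[:3]:
    p=W[r["region"]];p=p[~np.isnan(p[:,0])]; t=p[p[:,2]>.038]; print(q,r["p"],r["centre"],len(p),len(t),np.median(t,0).round(4),cv2.minAreaRect(t[:,:2].astype(np.float32)) if len(t)>3 else "")
E
```

```text
t 2.8 tcp [0.6315 0.0999 0.1579] jaw yaw deg -2.51 down [-0.005  0.004 -1.   ] F [-0.5  0.4  0.5] w 0.992 q7 -0.48
325.19226210127806 273.3162404289686 205.77498953020842 [[0.999, 0.039, 0.018, 0.637], [-0.043, 0.955, 0.294, 0.175], [-0.005, -0.294, 0.956, 0.326], [0.0, 0.0, 0.0, 1.0]]
block_c 0.81 [155.1, 308.1] 1853 1676 [0.6624 0.1298 0.0441] ((0.6622082591056824, 0.1290949285030365), (0.0308024100959301, 0.04414024204015732), 89.95529174804688)
```

View pics/w1.png

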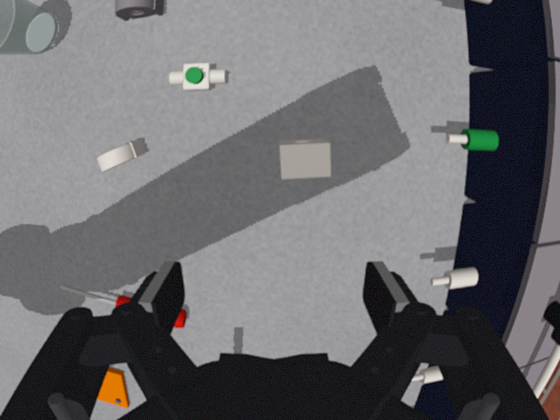

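Wrist view: block at (305,160), spacer at (118,157), valve at (197,76), and the cap cut off at the top edge. The block's position agrees with both other cameras. Moving to grasp it.

{"name": "step_arm", "arguments": {"increments": [[0.085, 0.0155, 0.0145, -0.01, 0.022], [0.085, 0.015, 0.015, -0.02, 0.022], [0.085, 0, 0, -0.03, 0], [0.085, 0, 0, -0.03, 0], [0.085, 0, 0, -0.03, 0], [0.085, 0, 0, -0.018, 0], [0.085, 0, 0, -0.01, 0], [0.02, 0, 0, 0, 0], [0.02, 0, 0, 0, 0], [0.02, 0, 0, 0, 0], [0.02, 0, 0, 0, 0], [0.02, 0, 0, 0, 0]], "force": 40}}

```text
clock: 3.9
position: [0.6645, 0.1219, 0.016]
ee_rot: [0.504, 0.496, -0.502, 0.498]
ft_force: [-2.3, -1.1, 7.1]
grip_width: 0.486
```

{"name": "step_arm", "arguments": {"increments": [[0.02, 0, 0, 0, 0], [0.02, 0, 0, 0, 0], [0.02, 0, 0, 0, 0]]}}

```text
clock: 4.15
position: [0.6645, 0.1219, 0.016]
ee_rot: [0.504, 0.496, -0.502, 0.498]
ft_force: [-1.8, -2.0, 6.1]
grip_width: 0.49
```

```bash
python3 - <<'E'
from h import *
st(); c=camera("wrist"); save("w2.png",c["color"]);W=wpts(c)
for r in regions_of(c,"block_c")[:2]:
    p=W[r["region"]];p=p[~np.isnan(p[:,0])]; t=p[p[:,2]>.038]; print(r["p"],r["centre"],len(p),len(t),np.median(t,0).round(4),cv2.minAreaRect(t[:,:2].astype(np.float32)) if len(t)>3 else "",np.percentile(t,[2,98],axis=0).round(4))
E
```

```text
t 4.15 tcp [0.6645 0.1219 0.016 ] jaw yaw deg -0.65 down [ 0.003  0.    -1.   ] F [-1.8 -2.   6.1] w 0.49 q7 -0.54
0.83 [241.0, 273.7] 7418 5575 [0.6659 0.1318 0.045 ] ((0.6660485863685608, 0.1289082169532776), (0.044208794832229614, 0.031645581126213074), 0.5871840119361877) [[0.6456 0.1148 0.0396]
 [0.6867 0.1443 0.0468]]
```

{"name": "step_arm", "arguments": {"increments": [[0.02, 0, 0, 0.02, 0], [0.02, 0, 0, 0.03, 0], [0.02, 0, -0.01, 0.035, 0], [0.02, -0.01, -0.02, 0.035, 0], [0.02, -0.01, -0.03, 0.03, -0.01], [0.02, -0.01, -0.035, 0.03, -0.015], [0.02, -0.015, -0.035, 0.02, -0.02], [0.02, -0.015, -0.035, 0, -0.02], [0.02, -0.015, -0.035, 0, -0.02], [0.02, -0.015, -0.035, 0, -0.02], [0.02, -0.015, -0.035, 0, -0.01], [0.02, -0.01, -0.02, 0, 0]], "force": 40}}

```text
clock: 5.25
position: [0.5488, -0.1665, 0.2094]
ee_rot: [-0.531, -0.465, 0.532, -0.467]
ft_force: [0.5, -0.3, -1.3]
grip_width: 0.484
```

{"name": "step_arm", "arguments": {"increments": [[0.02, 0, -0.01, 0, 0], [0.02, 0, 0, 0, 0]]}}

```text
clock: 5.42
position: [0.55, -0.1748, 0.2091]
ee_rot: [-0.531, -0.466, 0.532, -0.467]
ft_force: [-0.0, -0.6, -0.7]
grip_width: 0.487
```

```bash
cat >> h.py <<'E'
E
python3 - <<'E'
from h import *
o=st(); c=camera("wrist"); save("w3.png",c["color"]);W=wpts(c); np.save("w3.npy",W)
for r in regions_of(c,"block_c")[:1]:
    p=W[r["region"]];p=p[~np.isnan(p[:,0])]; t=p[p[:,2]>p[:,2].max()-.012]; print("blk",r["p"],r["centre"],np.median(t,0).round(4),cv2.minAreaRect(t[:,:2].astype(np.float32)))
p=W.reshape(-1,3);p=p[~np.isnan(p[:,0])]
q=p[(abs(p[:,0]-.558)<.03)&(p[:,1]>-.15)&(p[:,1]<-.07)&(p[:,2]>.085)&(p[:,2]<.145)]
print(len(q))
m=q.mean(0);d=np.linalg.svd(q-m)[2][0];d*=np.sign(d[1]); print(m.round(4),d.round(4),"ymax",np.percentile(q[:,1],[0,100]).round(4))
# bins along y
for y in np.arange(-.15,-.08,.01):
    b=q[(q[:,1]>y)&(q[:,1]<y+.01)]
    if len(b): print(round(y+.005,3),len(b),"x",np.percentile(b[:,0],[2,50,98]).round(4),"z",np.percentile(b[:,2],[50,90,98]).round(4))
b=p[(abs(p[:,0]-.55)<.08)&(abs(p[:,1]+.19)<.08)&(p[:,2]>.15)&(p[:,2]<.165)]; print("brtop",len(b),cv2.minAreaRect(b[:,:2].astype(np.float32)) if len(b)>3 else"")
E
```

```text
t 5.42 tcp [ 0.55   -0.1748  0.2091] jaw yaw deg -7.47 down [ 0.001 -0.002 -1.   ] F [-0.  -0.6 -0.7] w 0.487 q7 -0.03
blk 0.56 [239.1, 271.5] [ 0.5527 -0.1646  0.2379] ((0.552676260471344, -0.1674659550189972), (0.031167402863502502, 0.04395186901092529), 83.73355865478516)
1214
[ 0.5585 -0.1259  0.1161] [ 0.2492  0.9681 -0.0245] ymax [-0.15   -0.0937]
-0.145 358 x [0.5385 0.5529 0.5638] z [0.1165 0.1293 0.131 ]
-0.135 183 x [0.5535 0.5595 0.5654] z [0.1161 0.1174 0.1182]
-0.125 189 x [0.5547 0.5604 0.5664] z [0.1161 0.1174 0.118 ]
-0.115 187 x [0.5553 0.5613 0.5671] z [0.1162 0.1176 0.1182]
-0.105 190 x [0.5566 0.5624 0.5683] z [0.1162 0.1174 0.118 ]
-0.095 107 x [0.5578 0.5632 0.5689] z [0.1159 0.1172 0.118 ]
brtop 0
```

View pics/w3.png

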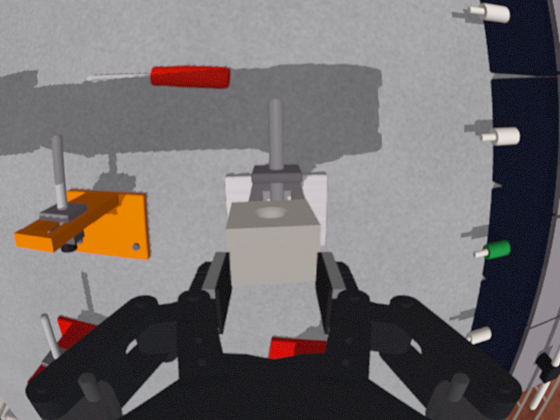

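The rod runs from (275,100) to (277,165), with the follower behind it at (277,175) and the held block's hole at (270,212). The measured axis height is 0.112 and the yaw about −6°, so block and rod are aligned. I'll go round to the tip and descend.

{"name": "step_arm", "arguments": {"increments": [[0.02, 0.0, 0.015, 0, 0], [0.02, 0.002, 0.025, 0, 0], [0.02, 0.003, 0.03, 0, 0], [0.02, 0.004, 0.025, 0, 0], [0.02, 0.005, 0.015, -0.01, 0], [0.02, 0, 0, -0.02, 0], [0.02, 0, 0, -0.025, 0], [0.02, 0, 0, -0.025, 0], [0.02, 0, 0, -0.015, 0], [0.02, 0, 0, -0.008, 0], [0.02, 0, 0, 0, 0], [0.02, 0, 0, 0, 0]]}}

```text
clock: 6.52
position: [0.5648, -0.0599, 0.1058]
ee_rot: [0.53, 0.468, -0.53, 0.468]
ft_force: [0.1, 0.2, -0.5]
grip_width: 0.485
```

```bash
python3 - <<'E'
from h import *
o=st()
E
```

```text
t 6.52 tcp [ 0.5648 -0.0599  0.1058] jaw yaw deg -7.1 down [ 0.001  0.001 -1.   ] F [ 0.1  0.2 -0.5] w 0.485 q7 -0.28
```

{"name": "step_arm", "arguments": {"increments": [[0.02, -0.0007, -0.007, 0, 0], [0.02, -0.0007, -0.007, 0, 0], [0.02, -0.0006, -0.006, 0, 0], [0.02, -0.0003, -0.003, 0, 0], [0.02, -0.0003, -0.003, 0, 0], [0.02, -0.0003, -0.003, 0, 0], [0.02, -0.0003, -0.003, 0, 0], [0.02, 0, 0, 0, 0]]}}

```text
clock: 7.18
position: [0.5613, -0.0943, 0.1051]
ee_rot: [0.531, 0.467, -0.53, 0.468]
ft_force: [1.4, -0.3, -2.0]
grip_width: 0.483
```

{"name": "step_arm", "arguments": {"increments": [[0.02, 0.0002, -0.003, -0.0006, 0], [0.02, -0.0003, -0.005, 0, 0], [0.02, -0.0005, -0.005, 0, 0], [0.02, -0.0005, -0.005, 0, 0], [0.02, -0.0005, -0.005, 0, 0], [0.02, -0.0005, -0.005, 0, 0], [0.02, -0.0005, -0.005, 0, 0], [0.02, -0.0003, -0.003, 0, 0], [0.02, -0.0003, -0.003, 0, 0], [0.02, -0.0003, -0.003, 0, 0]]}}

```text
clock: 8.02
position: [0.5576, -0.1359, 0.1045]
ee_rot: [0.531, 0.468, -0.53, 0.468]
ft_force: [0.2, 0.4, -1.4]
grip_width: 0.486
```

{"name": "step_arm", "arguments": {"increments": [[0.02, -0.0003, -0.003, 0, 0], [0.02, -0.0003, -0.003, 0, 0], [0.02, -0.0003, -0.003, 0, 0], [0.02, -0.0003, -0.003, 0, 0], [0.02, -0.0003, -0.003, 0, 0], [0.02, -0.0003, -0.003, 0, 0], [0.02, 0, 0, 0, 0]]}}

```text
clock: 8.6
position: [0.5558, -0.1541, 0.1045]
ee_rot: [-0.531, -0.467, 0.531, -0.467]
ft_force: [-1.2, 2.7, 0.9]
grip_width: 0.484
```

{"name": "step_arm", "arguments": {"increments": [[0.085, 0, 0, 0, 0], [0.085, 0, 0, 0, 0], [0.085, 0, 0, 0, 0], [0.085, 0, 0, 0, 0], [0.085, 0, 0, 0.015, 0], [0.085, 0, 0, 0.03, 0], [0.085, 0, 0, 0.035, 0], [0.085, 0, 0.015, 0.02, 0], [0.085, -0.005, 0.025, 0, 0.03], [0.085, -0.008, 0.035, 0, 0.05], [0.085, -0.01, 0.035, 0, 0.05], [0.085, -0.01, 0.035, 0, 0.05]]}}

```text
clock: 9.6
position: [0.5224, -0.0075, 0.2046]
ee_rot: [0.486, 0.513, -0.486, 0.514]
ft_force: [0.5, 0.4, -0.0]
grip_width: 0.991
```

{"name": "step_arm", "arguments": {"increments": [[0.085, -0.01, 0.035, 0, 0.05], [0.085, -0.01, 0.035, 0, 0.05], [0.085, -0.01, 0.035, -0.015, 0.05], [0.085, -0.01, 0.025, -0.02, 0.05], [0.085, -0.01, 0.01, -0.01, 0.03], [0.085, 0, 0, 0, 0], [0.085, 0, 0, 0, 0]]}}

```text
clock: 10.18
position: [0.4727, 0.1313, 0.1595]
ee_rot: [0.424, 0.566, -0.424, 0.566]
ft_force: [1.1, 0.2, -0.1]
grip_width: 0.996
```

```bash
python3 - <<'E'
from h import *
o=st(); c=camera("wrist"); save("w4.png",c["color"]);W=wpts(c)
for q in("spacer_c","cap_c"):
  for r in regions_of(c,q)[:2]:
    p=W[r["region"]];p=p[~np.isnan(p[:,0])]; p=p[p[:,2]>.006];t=p[p[:,2]>.03]; print(q,r["p"],r["centre"],len(t),np.median(t,0).round(4),cv2.minAreaRect(t[:,:2].astype(np.float32)),t[:,2].max(),"all",cv2.minAreaRect(p[:,:2].astype(np.float32)))
c=camera("side"); C=pts(c); q=C[(abs(C[:,0]-.555)<.06)&(C[:,1]>-.2)&(C[:,1]<-.08)&(C[:,2]>.07)]; save("s2.png",cv2.resize(c["color"][120:240,250:410],(640,480)))
for y in np.arange(-.19,-.085,.01):
    b=q[(q[:,1]>y)&(q[:,1]<y+.01)]
    if len(b): print(round(y+.005,3),len(b),"x",np.percentile(b[:,0],[2,98]).round(4),"z",np.percentile(b[:,2],[2,98]).round(4))
E
```

```text
t 10.18 tcp [0.4727 0.1313 0.1595] jaw yaw deg 16.31 down [-0.    -0.001 -1.   ] F [ 1.1  0.2 -0.1] w 0.996 q7 -0.18
spacer_c 0.85 [175.6, 277.6] 775 [0.4753 0.1426 0.0403] ((0.4758635461330414, 0.14149576425552368), (0.03939468413591385, 0.016614967957139015), 15.966148376464844) 0.044806593829558095 all ((0.47584226727485657, 0.14154353737831116), (0.043778907507658005, 0.01674007438123226), 16.329233169555664)
spacer_c 0.74 [135.0, 381.5] 116 [0.5642 0.2116 0.0305] ((0.5646206736564636, 0.2121344804763794), (0.014733445830643177, 0.01543604489415884), 19.842008590698242) 0.03192657527131182 all ((0.5642675757408142, 0.21198724210262299), (0.025952722877264023, 0.054747652262449265), 86.3265609741211)
-0.185 92 x [0.5239 0.5762] z [0.0742 0.1606]
-0.175 163 x [0.5246 0.5741] z [0.0732 0.1601]
-0.165 30 x [0.5317 0.5711] z [0.0923 0.1334]
-0.155 53 x [0.5307 0.5749] z [0.0916 0.1341]
-0.145 53 x [0.5313 0.5757] z [0.0926 0.1338]
-0.135 119 x [0.5323 0.5788] z [0.0899 0.1334]
-0.125 52 x [0.5326 0.5604] z [0.0897 0.1304]
-0.115 10 x [0.5512 0.5612] z [0.1106 0.1179]
-0.105 9 x [0.5533 0.5596] z [0.1104 0.1192]
-0.095 14 x [0.5529 0.5636] z [0.1097 0.1188]
```

View pics/s2.png

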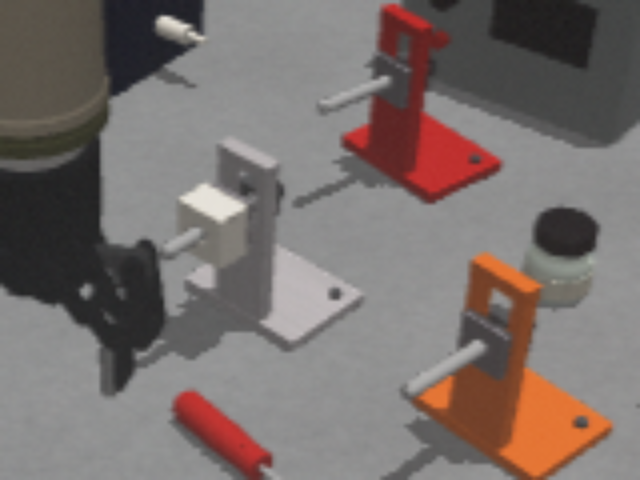

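View pics/w4.png

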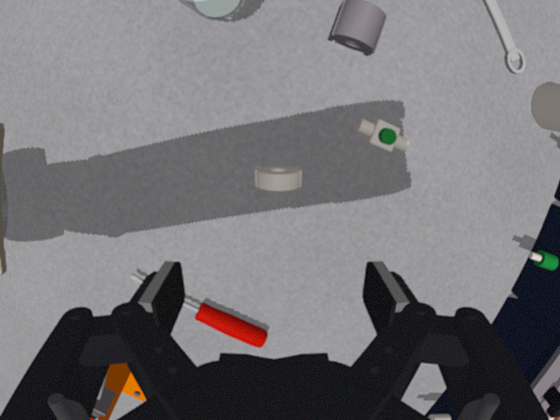

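The block sits upright on the rod against the follower (crop (210,225)). In the wrist view the spacer is at (278,180), the valve at (385,135) and the cap at (358,25). The p=0.74 second "spacer" detection is the valve, so I ignore it. Descending on the spacer.

{"name": "step_arm", "arguments": {"increments": [[0.085, 0.002, 0.006, -0.01, 0], [0.085, 0.001, 0.004, -0.02, 0], [0.085, 0, 0, -0.03, 0], [0.085, 0, 0, -0.03, 0], [0.085, 0, 0, -0.025, 0], [0.085, 0, 0, -0.015, 0], [0.085, 0, 0, 0, 0], [0.085, 0, 0, 0, 0]]}}

```text
clock: 11.05
position: [0.4761, 0.1409, 0.0296]
ee_rot: [0.424, 0.566, -0.425, 0.565]
ft_force: [0.1, 0.9, -0.0]
grip_width: 0.999
```

{"name": "step_arm", "arguments": {"increments": [[0.085, 0, 0, -0.012, 0], [0.085, 0, 0, -0.008, 0], [0.085, 0, 0, -0.004, 0], [0.085, 0, 0, 0, 0], [0.02, 0, 0, 0, 0], [0.02, 0, 0, 0, 0], [0.02, 0, 0, 0, 0], [0.02, 0, 0, 0, 0], [0.02, 0, 0, 0, 0], [0.02, 0, 0, 0, 0]], "force": 40}}

```text
clock: 11.88
position: [0.4759, 0.1413, 0.0062]
ee_rot: [0.424, 0.566, -0.424, 0.566]
ft_force: [-4.4, -1.9, 9.7]
grip_width: 0.4
```

```bash
python3 - <<'E'
from h import *
o=st(); c=camera("wrist");W=wpts(c)
for q in("spacer_c",):
  for r in regions_of(c,q)[:1]:
    p=W[r["region"]];p=p[~np.isnan(p[:,0])]; p=p[p[:,2]>.006];t=p[p[:,2]>.03]; print(q,r["p"],r["centre"],len(t),np.median(t,0).round(4),cv2.minAreaRect(t[:,:2].astype(np.float32)),np.percentile(t[:,2],[90,99]))
E
```

```text
t 11.88 tcp [0.4759 0.1413 0.0062] jaw yaw deg 16.27 down [ 0.    -0.001 -1.   ] F [-4.4 -1.9  9.7] w 0.4 q7 -0.38
spacer_c 0.95 [254.7, 271.1] 2632 [0.4765 0.1447 0.0404] ((0.47637414932250977, 0.1421862244606018), (0.03760511428117752, 0.017346983775496483), 16.287342071533203) [0.04315664 0.0440761 ]
```

{"name": "step_arm", "arguments": {"increments": [[0.02, 0, 0, 0, 0], [0.02, 0, 0, 0, 0], [0.02, 0, 0, 0, 0]]}}

```text
clock: 12.23
position: [0.4759, 0.1413, 0.0062]
ee_rot: [0.424, 0.566, -0.424, 0.566]
ft_force: [-3.4, -1.6, 9.2]
grip_width: 0.401
```

```bash
python3 - <<'E'
from h import *
o=st(); c=camera("wrist"); save("w5.png",cv2.resize(c["color"][190:350,160:390],(690,480)))
E
```

```text
t 12.23 tcp [0.4759 0.1413 0.0062] jaw yaw deg 16.27 down [ 0.    -0.001 -1.   ] F [-3.4 -1.6  9.2] w 0.401 q7 -0.38
```

View pics/w5.png

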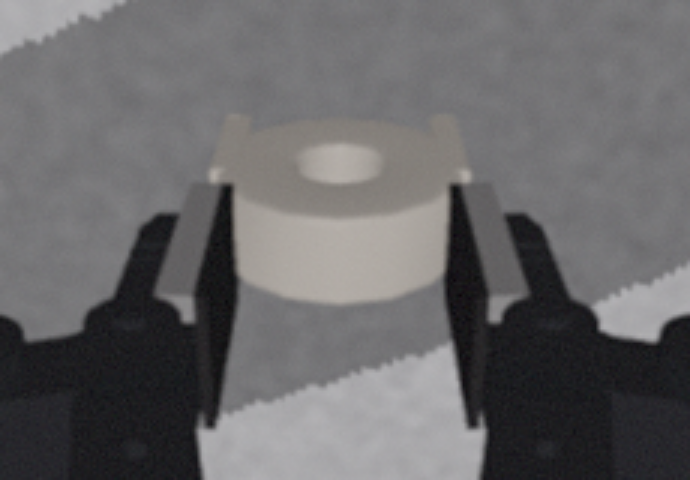

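```bash
python3 - <<'E'
from h import *
c=camera("wrist");W=wpts(c)
for nm,(u,v) in dict(Ltip=(231,256),Lmid=(222,270),Lback=(216,284),Rtip=(318,256),Rmid=(324,270),Rback=(330,284),cheekL=(233,248),cheekLlow=(238,232),cheekR=(314,248),knuckL=(205,268)).items(): print(nm,W[v,u].round(4))
E
```

```text
Ltip [0.4562 0.1457 0.0413]
Lmid [0.4541 0.1457 0.0558]
Lback [0.4534 0.1457 0.0675]
Rtip [0.4941 0.157  0.0417]
Rmid [0.4952 0.1568 0.054 ]
Rback [0.4955 0.1576 0.0667]
cheekL [0.4561 0.1431 0.0272]
cheekLlow [0.4564 0.1438 0.0071]
cheekR [0.4951 0.154  0.0262]
knuckL [ 4.426e-01  1.116e-01 -1.000e-04]
```

```bash
python3 - <<'E'
from h import *
c=camera("wrist");W=wpts(c)
print("z mm, cols",list(range(170,280,6)))
for v in range(246,345,7): print(v,[int(1000*W[v,u,2]) if W[v,u,2]==W[v,u,2] else None for u in range(170,280,6)], [int(1000*W[v,u,1]) if W[v,u,2]==W[v,u,2] else None for u in range(200,250,10)])
o=monitor.get_obs(); print(np.linalg.inv(c["cam_to_world"])@np.r_[o["position"],1])
E
```

```text
z mm, cols [170, 176, 182, 188, 194, 200, 206, 212, 218, 224, 230, 236, 242, 248, 254, 260, 266, 272, 278]
246 [0, 0, 0, 0, 0, 0, 0, 1, 0, -1, 25, 26, 25, 26, 25, 19, 15, 13, 15] [124, 127, 128, 142, 143]
253 [0, 0, 0, 0, 0, 0, 0, 0, 0, 38, 38, 37, 34, 33, 34, 33, 33, 33, 33] [120, 122, 124, 145, 144]
260 [1, 0, 0, 0, -1, 0, 0, 0, 0, 46, 46, 38, 38, 39, 40, None, 40, 41, 41] [116, 118, 144, 146, 142]
267 [0, 0, 0, 0, 0, 0, 43, 44, 51, 52, 51, 40, 38, 39, 41, 43, 41, 42, 44] [111, 139, 145, 146, 139]
274 [0, 0, 1, 0, 0, 0, 52, 51, 58, 58, 57, 44, 37, 39, 40, 41, 43, 43, 42] [106, 139, 144, 146, 135]
281 [0, 0, 0, 0, 0, 57, 57, 58, 64, 65, 63, 45, 37, 39, 41, 42, 42, 42, 43] [138, 140, 145, 146, 130]
288 [0, 0, 0, 1, 1, 63, 71, 70, 68, 69, 63, 47, 0, 0, 40, 41, 43, 43, 43] [139, 145, 145, 143, 104]
295 [0, 0, 0, 76, 75, 79, 78, 75, 75, 68, 64, 48, 0, 0, 0, 0, 0, 0, 0] [146, 145, 147, 140, 98]
302 [0, 0, 74, 80, 80, 79, 80, 80, 80, 70, 66, 49, 0, 0, 1, 0, 0, 0, 0] [144, 145, 147, 138, 93]
309 [79, 78, 78, 84, 85, 84, 84, 84, 83, 72, 68, None, 0, 0, 0, 1, 0, 0, 0] [144, 146, 147, 136, 88]
316 [83, 83, 81, 88, 89, 88, 88, 88, 88, 73, 70, 0, 0, 0, 0, 0, 0, -1, 0] [144, 146, 147, 134, 82]
323 [86, 85, 84, 98, 99, 98, 98, 99, 98, 74, 68, 0, 0, 0, 0, 0, 0, 0, 0] [150, 152, 153, 129, 77]
330 [87, 87, 85, 102, 103, 103, 101, 102, None, 101, 69, 0, 0, 0, 0, 0, 0, 0, 0] [151, 152, 152, 127, 71]
337 [87, 86, 85, 105, 105, 105, 104, 105, 104, 104, 0, 0, 0, 0, 0, 1, 1, 0, 0] [151, 152, 153, 62, 64]
344 [87, 86, 86, 108, 108, 108, 107, 108, 107, 107, 0, 0, 0, 0, 0, 0, None, 0, 0] [151, 152, 152, 55, 58]
[-0.00157025 -0.02171991 -0.18220512  1.        ]
```

The pads end at about z=0.037 although the TCP reads 0.006, so at this opening the pad tips sit roughly 30 mm behind the reported TCP. They are squeezing the ring above its cheeks, so I'll open and go lower in small steps, watching the force.

{"name": "step_arm", "arguments": {"increments": [[0.07, 0, 0, 0, 0], [0.07, 0, 0, 0, 0], [0.07, 0, 0, 0, 0], [0.07, 0, 0, 0, 0], [0.07, 0, 0, -0.003, 0], [0.07, 0, 0, -0.003, 0], [0.07, 0, 0, -0.003, 0], [0.07, 0, 0, 0, 0]]}}

```text
clock: 13.05
position: [0.4754, 0.1412, -0.0043]
ee_rot: [0.424, 0.566, -0.424, 0.565]
ft_force: [-0.3, -0.1, -0.4]
grip_width: 0.819
```

{"name": "step_arm", "arguments": {"increments": [[0.07, 0, 0, -0.003, 0], [0.07, 0, 0, -0.003, 0], [0.07, 0, 0, -0.003, 0], [0.07, 0, 0, -0.002, 0], [0.07, 0, 0, 0, 0]]}}

```text
clock: 13.47
position: [0.4756, 0.1412, -0.015]
ee_rot: [0.424, 0.566, -0.424, 0.566]
ft_force: [0.0, -0.0, -0.1]
grip_width: 0.819
```

```bash
python3 - <<'E'
from h import *
st();c=camera("wrist");W=wpts(c)
print("z mm, cols",list(range(170,280,6)))
for v in range(225,310,7): print(v,[int(1000*W[v,u,2]) if W[v,u,2]==W[v,u,2] else None for u in range(158,280,6)])
E
```

```text
t 13.47 tcp [ 0.4756  0.1412 -0.015 ] jaw yaw deg 16.27 down [-0.001 -0.    -1.   ] F [ 0.  -0.  -0.1] w 0.819 q7 -0.4
z mm, cols [170, 176, 182, 188, 194, 200, 206, 212, 218, 224, 230, 236, 242, 248, 254, 260, 266, 272, 278]
225 [0, 0, 0, 0, 0, 0, 0, 0, -1, 0, 0, 0, 0, 0, 0, 0, 0, 0, 0, 0, 0]
232 [0, 0, 0, 0, 0, 0, 0, 0, 0, 0, 0, 0, 0, 0, 0, 0, 0, 0, 1, 0, 0]
239 [0, 0, 0, 0, -1, 0, 1, 0, 0, 0, 0, 0, 0, 0, 0, -1, 0, 0, 0, 0, 0]
246 [0, 0, 0, 0, 0, -1, 0, 1, 0, 0, 0, 0, 3, 5, 0, 0, 0, 5, 4, 4, 3]
253 [0, 0, 0, 1, 0, 0, 0, 0, 0, 0, 0, 0, 13, 12, 11, 12, 12, 12, 12, 12, 12]
260 [0, 0, 0, 0, 25, 25, 24, 0, 0, 0, 0, 0, 21, 20, 20, 19, 19, 17, 15, 14, 15]
267 [1, 0, 0, 24, 32, 32, 26, 0, 0, 0, 0, 0, 27, 26, 26, 27, 26, 16, 15, 14, 15]
274 [0, 31, 31, 38, 38, 37, 29, 18, 0, 0, 1, 0, 31, 33, 33, 33, 32, 33, 32, 32, 32]
281 [0, 37, 44, 44, 44, 38, 30, 20, 0, 0, 0, 0, 31, 36, 37, 38, 38, 39, 39, 39, 39]
288 [44, 44, None, 49, 48, 41, 31, 21, 0, 0, 0, 0, 31, 36, 38, 40, 41, 41, 41, 42, 41]
295 [49, 54, 54, 54, 51, 41, 34, 23, 0, 0, 0, 0, 31, 35, 38, 40, 42, 42, 42, 43, 43]
302 [61, 60, 55, 55, 49, 44, 35, 0, 0, 0, 0, 0, 1, 36, 38, 40, 41, 42, 41, 42, 43]
309 [64, 64, 65, 54, None, 45, 36, 0, 0, 0, 0, 0, 1, 0, 38, 40, 43, 42, 42, 43, 43]
```

{"name": "step_arm", "arguments": {"increments": [[0.07, 0, 0, -0.003, 0], [0.07, 0, 0, -0.003, 0], [0.07, 0, 0, -0.002, 0], [0.07, 0, 0, 0, 0], [0.02, 0, 0, 0, 0], [0.02, 0, 0, 0, 0], [0.02, 0, 0, 0, 0], [0.02, 0, 0, 0, 0], [0.02, 0, 0, 0, 0], [0.02, 0, 0, 0, 0]], "force": 40}}

```text
clock: 14.35
position: [0.4761, 0.1414, -0.0222]
ee_rot: [0.424, 0.566, -0.424, 0.566]
ft_force: [-0.4, -0.2, 4.3]
grip_width: 0.505
```

```bash
python3 - <<'E'
from h import *
o=st(); c=camera("wrist");W=wpts(c)
for r in regions_of(c,"spacer_c")[:1]:
    p=W[r["region"]];p=p[~np.isnan(p[:,0])]; t=p[p[:,2]>.03]; print(r["p"],r["centre"],len(t),np.median(t,0).round(4),cv2.minAreaRect(t[:,:2].astype(np.float32)),np.percentile(t[:,2],[90,99]))
E
```

```text
t 14.35 tcp [ 0.4761  0.1414 -0.0222] jaw yaw deg 16.27 down [ 0.001  0.    -1.   ] F [-0.4 -0.2  4.3] w 0.505 q7 -0.41
0.98 [288.0, 272.3] 4016 [0.4767 0.1452 0.0396] ((0.477364718914032, 0.1422184854745865), (0.03981626033782959, 0.01712537556886673), 17.47761344909668) [0.04309015 0.04411905]
```

Now gripped on the cheeks (opening about 44 mm). Lifting and going to the rod tip.

{"name": "step_arm", "arguments": {"increments": [[0.02, 0, 0, 0.02, 0], [0.02, 0, 0, 0.03, 0], [0.02, 0.01, -0.01, 0.025, -0.04], [0.02, 0.015, -0.025, 0.015, -0.06], [0.02, 0.015, -0.03, 0, -0.06], [0.02, 0.015, -0.035, 0, -0.06], [0.02, 0.015, -0.035, 0, -0.06], [0.02, 0.01, -0.03, 0, -0.06], [0.02, 0.006, -0.02, 0, -0.04], [0.02, 0.003, -0.011, 0, -0.027], [0.02, 0, 0, 0, 0], [0.02, 0, 0, 0, 0]]}}

```text
clock: 15.45
position: [0.5645, -0.0531, 0.0673]
ee_rot: [0.529, 0.469, -0.529, 0.469]
ft_force: [-0.3, 0.4, -0.8]
grip_width: 0.507
```

```bash
python3 - <<'E'
from h import *
o=st(); c=camera("wrist");W=wpts(c)
for r in regions_of(c,"spacer_c")[:1]:
    p=W[r["region"]];p=p[~np.isnan(p[:,0])]; t=p[p[:,2]>np.percentile(p[:,2],90)-.014]; print(r["p"],r["centre"],len(t),np.median(t,0).round(4),cv2.minAreaRect(t[:,:2].astype(np.float32)),np.percentile(t[:,2],[50,90,99]))
E
```

```text
t 15.45 tcp [ 0.5645 -0.0531  0.0673] jaw yaw deg -6.93 down [-0.     0.001 -1.   ] F [-0.3  0.4 -0.8] w 0.507 q7 -0.32
0.58 [282.6, 272.2] 4148 [ 0.5668 -0.0485  0.129 ] ((0.5664953589439392, -0.05245024338364601), (0.017027903348207474, 0.04051480069756508), 83.14320373535156) [0.12897218 0.13259141 0.13356607]
```

{"name": "step_arm", "arguments": {"increments": [[0.02, 0.001, 0, 0, 0], [0.02, -0.0009, -0.009, 0, 0], [0.02, -0.0009, -0.009, 0, 0], [0.02, -0.0007, -0.007, 0, 0], [0.02, -0.0004, -0.004, 0, 0], [0.02, -0.0003, -0.003, 0, 0], [0.02, -0.0003, -0.003, 0, 0], [0.02, -0.0003, -0.003, 0, 0], [0.02, -0.0003, -0.003, 0, 0], [0.02, 0, 0, 0, 0]]}}

```text
clock: 16.38
position: [0.5617, -0.0964, 0.0674]
ee_rot: [-0.53, -0.468, 0.53, -0.468]
ft_force: [0.2, -0.3, -0.8]
grip_width: 0.502
```

{"name": "step_arm", "arguments": {"increments": [[0.02, -0.0005, -0.005, 0, 0], [0.02, -0.0005, -0.005, 0, 0], [0.02, -0.0005, -0.005, 0, 0], [0.02, -0.0004, -0.004, 0, 0], [0.02, -0.0003, -0.003, 0, 0], [0.02, 0, 0, 0, 0]]}}

```text
clock: 16.88
position: [0.5594, -0.1187, 0.0674]
ee_rot: [-0.53, -0.468, 0.53, -0.468]
ft_force: [-0.5, -0.1, 0.0]
grip_width: 0.508
```

{"name": "step_arm", "arguments": {"increments": [[0.085, 0, 0, 0, 0], [0.085, 0, 0, 0, 0], [0.085, 0, 0, 0, 0], [0.085, 0, 0, 0.01, 0], [0.085, 0, 0, 0.03, 0], [0.085, 0, 0, 0.035, 0], [0.085, 0, 0, 0.035, 0], [0.085, 0, 0.015, 0.02, 0], [0.085, -0.005, 0.03, 0, 0.01], [0.085, -0.005, 0.035, 0, 0.01], [0.085, -0.005, 0.035, 0, 0.01], [0.085, -0.005, 0.035, 0, 0.01]]}}

```text
clock: 17.88
position: [0.5392, 0.034, 0.1986]
ee_rot: [0.52, 0.479, -0.52, 0.479]
ft_force: [0.1, 0.3, 0.2]
grip_width: 0.995
```

{"name": "step_arm", "arguments": {"increments": [[0.085, -0.005, 0.035, 0, 0.01], [0.085, -0.005, 0.035, 0, 0.01], [0.085, -0.005, 0.035, 0, 0.01], [0.085, -0.005, 0.035, 0, 0.01], [0.085, -0.005, 0.035, -0.01, 0], [0.085, -0.005, 0.035, -0.02, 0], [0.085, -0.005, 0.03, -0.02, 0], [0.085, -0.005, 0.02, -0.015, 0], [0.085, -0.005, 0.01, -0.01, 0], [0.085, 0, 0, 0, 0], [0.085, 0, 0, 0, 0]]}}

```text
clock: 18.8
position: [0.4943, 0.3025, 0.123]
ee_rot: [-0.51, -0.489, 0.51, -0.49]
ft_force: [-0.2, 0.4, -0.1]
grip_width: 0.995
```

```bash
python3 - <<'E'
from h import *
o=st(); c=camera("wrist"); save("w6.png",c["color"]);W=wpts(c)
for q in("cap_c",):
  for r in regions_of(c,q)[:2]:
    p=W[r["region"]];p=p[~np.isnan(p[:,0])]; p=p[p[:,2]>.006];t=p[p[:,2]>.035]; print(q,r["p"],r["centre"],len(t),np.median(t,0).round(4),cv2.minAreaRect(t[:,:2].astype(np.float32)),t[:,2].max(),"all",cv2.minAreaRect(p[:,:2].astype(np.float32)))
c=camera("side"); save("s3.png",cv2.resize(c["color"][130:220,280:370],(540,540)))
C=pts(c); q=C[(abs(C[:,0]-.555)<.06)&(C[:,1]>-.2)&(C[:,1]<-.08)&(C[:,2]>.07)]
for y in np.arange(-.19,-.085,.01):
    b=q[(q[:,1]>y)&(q[:,1]<y+.01)]
    if len(b): print(round(y+.005,3),len(b),"x",np.percentile(b[:,0],[2,98]).round(4),"z",np.percentile(b[:,2],[2,98]).round(4))
E
```

```text
t 18.8 tcp [0.4943 0.3025 0.123 ] jaw yaw deg -2.38 down [-0. -0. -1.] F [-0.2  0.4 -0.1] w 0.995 q7 -0.92
cap_c 0.9 [191.0, 284.5] 2052 [0.5067 0.3078 0.0415] ((0.5068271160125732, 0.3072786033153534), (0.042974989861249924, 0.03460325673222542), 87.33073425292969) 0.045094520951840134 all ((0.5069711804389954, 0.3073875308036804), (0.04410341754555702, 0.04394523426890373), 87.28363800048828)
-0.185 98 x [0.5246 0.5764] z [0.0775 0.1602]
-0.175 151 x [0.525  0.5735] z [0.0726 0.1595]
-0.165 37 x [0.5291 0.5739] z [0.0937 0.1404]
-0.155 50 x [0.5305 0.5717] z [0.0922 0.1338]
-0.145 54 x [0.5311 0.5759] z [0.0917 0.1337]
-0.135 75 x [0.5322 0.5783] z [0.0911 0.1335]
-0.125 41 x [0.534  0.5638] z [0.0914 0.1325]
-0.115 78 x [0.5348 0.5813] z [0.0914 0.132 ]
-0.105 65 x [0.5361 0.5655] z [0.0934 0.1301]
-0.095 13 x [0.5537 0.5629] z [0.108  0.1174]
```

View pics/w6.png

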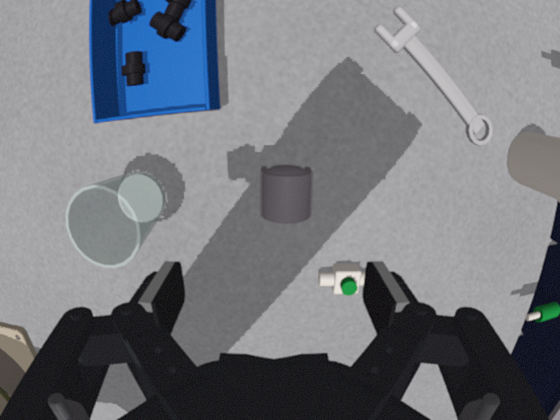

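View pics/s3.png

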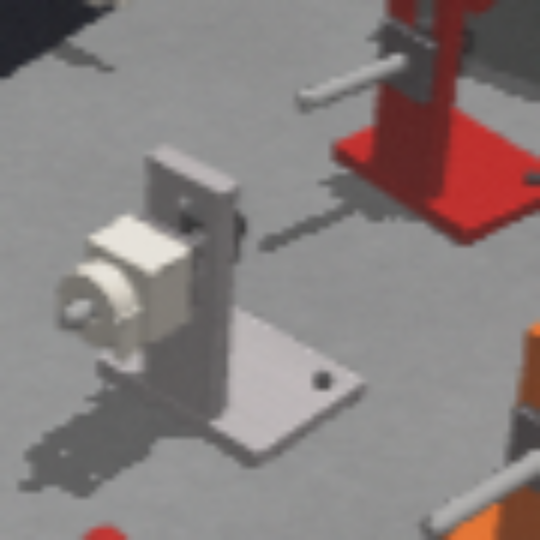

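The cap is at (286,193), with the beaker, valve and wrench clear of the fingers. The side crop shows the spacer at (95,305) threaded in front of the block. I'll check from depth which end is domed, then descend.

```bash
python3 - <<'E'
from h import *
c=camera("wrist");W=wpts(c); p=W.reshape(-1,3); p=p[~np.isnan(p[:,0])]; p=p[(abs(p[:,0]-.507)<.03)&(abs(p[:,1]-.307)<.04)&(p[:,2]>.005)]
for z in (.015,.022,.03,.038,.043):
  b=p[abs(p[:,2]-z)<.003]
  print(z,[(dx,round(float(s[:,1].max()),4),round(float(s[:,1].min()),4)) for dx in(-14,-7,0,7,14) for s in [b[abs(b[:,0]-.507-dx/1000)<.003]] if len(s)])
E
```

```text
0.015 [(-14, 0.3264, 0.3262), (-7, 0.3284, 0.3282), (0, 0.3281, 0.3281), (7, 0.3279, 0.3274)]
0.022 [(-14, 0.329, 0.3265), (-7, 0.3288, 0.3288), (0, 0.3288, 0.3283), (7, 0.3283, 0.3277), (14, 0.3273, 0.325)]
0.03 [(-14, 0.3289, 0.3255), (-7, 0.3295, 0.3279), (0, 0.3291, 0.3284), (7, 0.3282, 0.3271), (14, 0.3276, 0.3242)]
0.038 [(-14, 0.3262, 0.2867), (-7, 0.3282, 0.2861), (0, 0.3282, 0.3254), (7, 0.3273, 0.2856), (14, 0.3252, 0.2854)]
0.043 [(-14, 0.3239, 0.288), (-7, 0.326, 0.2861), (0, 0.3255, 0.2854), (7, 0.3251, 0.2856), (14, 0.3246, 0.3066)]
```

{"name": "step_arm", "arguments": {"increments": [[0.085, 0.006, 0.002, -0.01, 0], [0.085, 0.0055, 0.001, -0.02, 0], [0.085, 0, 0, -0.03, 0], [0.085, 0, 0, -0.03, 0], [0.085, 0, 0, -0.025, 0], [0.085, 0, 0, -0.015, 0], [0.085, 0, 0, 0, 0], [0.085, 0, 0, 0, 0]]}}

```text
clock: 19.67
position: [0.5063, 0.3052, -0.0075]
ee_rot: [-0.511, -0.489, 0.511, -0.489]
ft_force: [0.3, -0.0, 1.1]
grip_width: 0.995
```

The +y end is domed with no hole, so the mouth faces the stand.

{"name": "step_arm", "arguments": {"increments": [[0.085, 0, 0, -0.006, 0], [0.085, 0, 0, -0.005, 0], [0.085, 0, 0, -0.0035, 0], [0.085, 0, 0, 0, 0], [0.02, 0, 0, 0, 0], [0.02, 0, 0, 0, 0], [0.02, 0, 0, 0, 0], [0.02, 0, 0, 0, 0], [0.02, 0, 0, 0, 0], [0.02, 0, 0, 0, 0], [0.02, 0, 0, 0, 0]], "force": 50}}

```text
clock: 20.58
position: [0.5064, 0.3056, -0.0215]
ee_rot: [0.511, 0.489, -0.51, 0.489]
ft_force: [-0.2, -0.8, 6.1]
grip_width: 0.502
```

```bash
python3 - <<'E'
from h import *
o=st(); c=camera("wrist");W=wpts(c)
for r in regions_of(c,"cap_c")[:1]:
    p=W[r["region"]];p=p[~np.isnan(p[:,0])]; t=p[p[:,2]>.035]; print(r["p"],len(t),cv2.minAreaRect(t[:,:2].astype(np.float32)),np.percentile(t[:,2],[90,99]))
E
```

```text
t 20.58 tcp [ 0.5064  0.3056 -0.0215] jaw yaw deg -2.46 down [ 0.001  0.    -1.   ] F [-0.2 -0.8  6.1] w 0.502 q7 -1.02
0.62 7299 ((0.5081812143325806, 0.30727070569992065), (0.04343782365322113, 0.03471868857741356), 87.04168701171875) [0.04337132 0.04416868]
```

{"name": "step_arm", "arguments": {"increments": [[0.02, 0, 0, 0.02, 0], [0.02, 0, 0, 0.03, 0], [0.02, 0, -0.01, 0.03, 0], [0.02, 0.004, -0.03, 0.01, 0], [0.02, 0.006, -0.036, 0, -0.01], [0.02, 0.006, -0.036, 0, -0.01], [0.02, 0.006, -0.036, 0, -0.01], [0.02, 0.006, -0.036, 0, -0.01], [0.02, 0.006, -0.036, 0, -0.01], [0.02, 0.006, -0.036, 0, -0.01], [0.02, 0.006, -0.036, 0, -0.01], [0.02, 0.006, -0.03, 0, -0.01]]}}

```text
clock: 21.68
position: [0.5579, -0.0199, 0.0678]
ee_rot: [-0.53, -0.468, 0.531, -0.468]
ft_force: [1.1, 1.5, -0.1]
grip_width: 0.501
```

{"name": "step_arm", "arguments": {"increments": [[0.02, 0.004, -0.02, 0, 0], [0.02, 0.003, -0.01, 0, 0], [0.02, 0, 0, 0, 0], [0.02, 0, 0, 0, 0]]}}

```text
clock: 22.02
position: [0.5649, -0.0455, 0.0678]
ee_rot: [0.53, 0.469, -0.53, 0.468]
ft_force: [-0.3, 1.6, -0.8]
grip_width: 0.508
```

```bash
python3 - <<'E'
from h import *
o=st(); c=camera("wrist");W=wpts(c)
for r in regions_of(c,"cap_c")[:1]:
    p=W[r["region"]];p=p[~np.isnan(p[:,0])]; t=p[p[:,2]>np.percentile(p[:,2],95)-.009]; print(r["p"],len(t),cv2.minAreaRect(t[:,:2].astype(np.float32)),np.percentile(t[:,2],[90,99]))
E
```

```text
t 22.02 tcp [ 0.5649 -0.0455  0.0678] jaw yaw deg -7.02 down [-0.     0.001 -1.   ] F [-0.3  1.6 -0.8] w 0.508 q7 -0.36
0.72 7521 ((0.5669671297073364, -0.04397086799144745), (0.044073011726140976, 0.03479195758700371), 82.94617462158203) [0.13263852 0.13346438]
```

{"name": "step_arm", "arguments": {"increments": [[0.02, 0.0016, 0, 0, 0], [0.02, -0.0008, -0.008, 0, 0], [0.02, -0.0008, -0.008, 0, 0], [0.02, -0.0006, -0.006, 0, 0], [0.02, -0.0003, -0.003, 0, 0], [0.02, -0.0003, -0.003, 0, 0], [0.02, -0.0003, -0.003, 0, 0], [0.02, -0.0003, -0.003, 0, 0], [0.02, -0.0003, -0.003, 0, 0], [0.02, 0, 0, 0, 0]]}}

```text
clock: 22.95
position: [0.5629, -0.0845, 0.068]
ee_rot: [-0.53, -0.468, 0.53, -0.468]
ft_force: [-0.1, -0.2, -0.7]
grip_width: 0.504
```

{"name": "step_arm", "arguments": {"increments": [[0.02, -0.0003, -0.003, 0, 0], [0.02, -0.0002, -0.002, 0, 0], [0.02, -0.0002, -0.002, 0, 0], [0.02, -0.0002, -0.002, 0, 0], [0.02, -0.0002, -0.002, 0, 0], [0.02, -0.0002, -0.002, 0, 0]]}}

```text
clock: 23.45
position: [0.5617, -0.0963, 0.068]
ee_rot: [0.53, 0.469, -0.53, 0.468]
ft_force: [-0.5, 5.8, -0.7]
grip_width: 0.508
```

Pushing the follower at about 6 N. Continuing in 1 mm steps.

{"name": "step_arm", "arguments": {"increments": [[0.02, -0.0001, -0.001, 0, 0], [0.02, -0.0001, -0.001, 0, 0], [0.02, -0.0001, -0.001, 0, 0], [0.02, -0.0001, -0.001, 0, 0], [0.02, -0.0001, -0.001, 0, 0]]}}

```text
clock: 23.87
position: [0.5612, -0.1003, 0.068]
ee_rot: [0.53, 0.469, -0.529, 0.468]
ft_force: [-1.3, 5.6, 0.2]
grip_width: 0.506
```

{"name": "step_arm", "arguments": {"increments": [[0.02, -0.0001, -0.001, 0, 0], [0.02, -0.0001, -0.001, 0, 0], [0.02, 0, 0, 0, 0]]}}

```text
clock: 24.12
position: [0.561, -0.1026, 0.068]
ee_rot: [0.53, 0.469, -0.529, 0.468]
ft_force: [-0.5, 3.1, 0.4]
grip_width: 0.507
```

{"name": "step_arm", "arguments": {"increments": [[0.02, -0.0001, -0.001, 0, 0], [0.02, 0, 0, 0, 0]]}}

```text
clock: 24.28
position: [0.5609, -0.1035, 0.068]
ee_rot: [0.53, 0.469, -0.529, 0.468]
ft_force: [-1.3, 5.6, 0.2]
grip_width: 0.506
```

{"name": "step_arm", "arguments": {"increments": [[0.02, -0.0001, -0.001, 0, 0], [0.02, 0, 0, 0, 0]]}}

```text
clock: 24.45
position: [0.5608, -0.1035, 0.068]
ee_rot: [0.53, 0.469, -0.529, 0.468]
ft_force: [-0.8, 7.2, -0.1]
grip_width: 0.506
```

{"name": "step_arm", "arguments": {"increments": [[0.02, -0.0001, -0.0005, 0, 0], [0.02, 0, 0, 0, 0]]}}

```text
clock: 24.62
position: [0.5608, -0.1035, 0.068]
ee_rot: [0.53, 0.47, -0.529, 0.468]
ft_force: [0.2, 9.5, 0.3]
grip_width: 0.506
```

Motion stopped at y=−0.1035, which matches the predicted home of −0.1036, and the force is rising. One more gentle push to confirm the hard stop.

{"name": "step_arm", "arguments": {"increments": [[0.02, -0.0001, -0.001, 0, 0], [0.02, -0.0001, -0.001, 0, 0], [0.02, 0, 0, 0, 0]]}}

```text
clock: 24.87
position: [0.5607, -0.1036, 0.068]
ee_rot: [0.53, 0.471, -0.528, 0.468]
ft_force: [-0.4, 14.7, 0.2]
grip_width: 0.503
```

{"name": "step_arm", "arguments": {"increments": [[0.02, 0.0001, 0.001, 0, 0], [0.02, 0.0001, 0.0008, 0, 0], [0.085, 0, 0, 0, 0], [0.085, 0, 0, 0, 0], [0.085, 0, 0, 0, 0], [0.085, 0, 0, 0, 0], [0.085, 0, 0, 0, 0]]}}

```text
clock: 25.45
position: [0.5607, -0.107, 0.068]
ee_rot: [-0.53, -0.468, 0.53, -0.468]
ft_force: [0.4, -0.1, -0.6]
grip_width: 0.997
```

{"name": "step_arm", "arguments": {"increments": [[0.085, 0, 0, 0.01, 0], [0.085, 0, 0, 0.03, 0], [0.085, 0, 0, 0.035, 0], [0.085, 0, 0, 0.035, 0], [0.085, 0, 0, 0.03, 0], [0.085, 0, -0.02, 0.01, 0], [0.085, 0, -0.02, 0, 0], [0.085, 0, -0.01, 0, 0], [0.085, 0, 0, 0, 0]]}}

```text
clock: 26.2
position: [0.5602, -0.1594, 0.218]
ee_rot: [-0.53, -0.467, 0.531, -0.467]
ft_force: [-0.9, -0.3, -0.8]
grip_width: 0.999
```

```bash
python3 - <<'E'
from h import *
o=st(); c=camera("wrist"); save("w7.png",cv2.resize(c["color"][60:300,160:400],(600,600)));W=wpts(c); p=W.reshape(-1,3); p=p[~np.isnan(p[:,0])]
# along rod coordinate: origin tip at y_st=.084
a=np.radians(-5.9); ey=np.array([-np.sin(a),np.cos(a)]); s=(p[:,:2]-[.5634,-.0937])@ey+.084; l=(p[:,:2]-[.5634,-.0937])@np.array([ey[1],-ey[0]])
for s0 in np.arange(-.012,.104,.004):
    b=p[(abs(s-s0-.002)<.002)&(abs(l)<.03)&(p[:,2]>.07)]
    if len(b): print(int(1000*s0),len(b),"ztop",np.percentile(b[:,2],[50,98]).round(4))
c=camera("side"); save("s4.png",cv2.resize(c["color"][130:220,280:370],(540,540)))
E
```

```text
t 26.2 tcp [ 0.5602 -0.1594  0.218 ] jaw yaw deg -7.28 down [-0.    -0.001 -1.   ] F [-0.9 -0.3 -0.8] w 0.999 q7 -0.08
-12 369 ztop [0.1579 0.1593]
-8 362 ztop [0.1579 0.1593]
-4 656 ztop [0.1562 0.1591]
0 515 ztop [0.1385 0.1585]
4 218 ztop [0.1307 0.1321]
8 228 ztop [0.1314 0.1326]
12 246 ztop [0.1313 0.1328]
16 240 ztop [0.1314 0.1326]
20 255 ztop [0.1314 0.1328]
24 994 ztop [0.3174 0.338 ]
28 7105 ztop [0.3287 0.3422]
32 3405 ztop [0.3294 0.3433]
36 5377 ztop [0.3412 0.3466]
40 249 ztop [0.1279 0.1314]
44 250 ztop [0.1279 0.1312]
48 253 ztop [0.128  0.1311]
52 253 ztop [0.126  0.1313]
56 260 ztop [0.1282 0.132 ]
60 258 ztop [0.1284 0.1319]
64 261 ztop [0.1286 0.1321]
68 260 ztop [0.1286 0.1318]
72 258 ztop [0.1284 0.1323]
76 259 ztop [0.1287 0.1322]
80 258 ztop [0.1286 0.1319]
84 263 ztop [0.1285 0.132 ]
88 270 ztop [0.1288 0.1321]
92 240 ztop [0.1268 0.1317]
96 92 ztop [0.1221 0.1255]
```

View pics/w7.png

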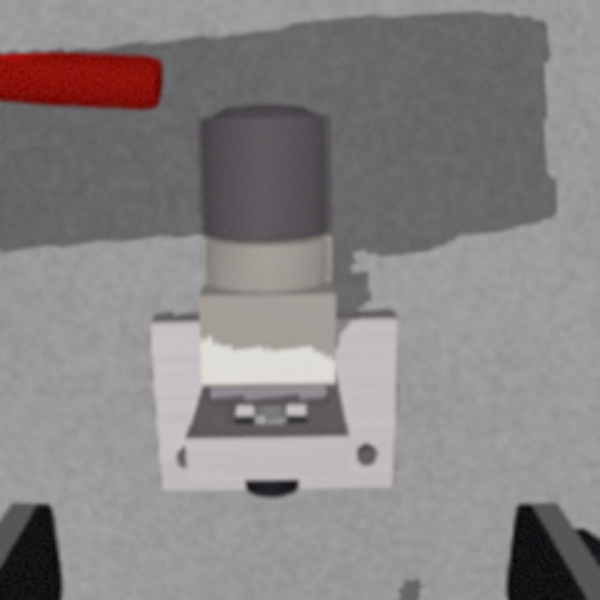

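View pics/s4.png

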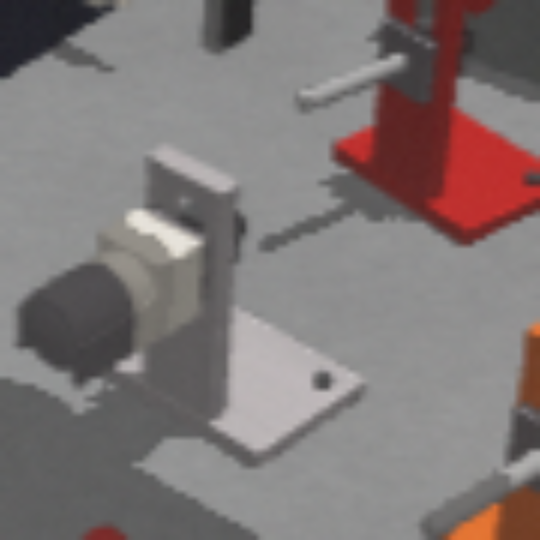

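The wrist crop shows bracket, follower, block, spacer and cap stacked with no visible gaps, at rows 410 to 105. The side crop agrees. The dome ends at about 98 mm, which matches 94 + 4 mm at home. Handing in.

```bash
python3 -c "
from h import *
print(ticket.hand_in()); st()"
```

```text
the job is handed in; nothing more can be done
None
the job is handed in; nothing more can be done
```

The job is done and handed in: the block, spacer and end cap are on the rod in that order, and the stack is pushed home against the bracket.

- **Home position:** the cap stopped at y = −0.1035, against a predicted −0.1036. The force then rose to about 15 N with no more movement, so the follower is at its hard stop.
- **Forces on the stand:** no reading passed 15 N. They were taken at the end of each move, so a brief spike in between could have gone unseen.
- **Final look:** after release, the wrist and side pictures show no gaps. The cap's dome ends about 98 mm from the bracket, matching the expected 94 + 4 mm. The gripper is open and about 6 cm above the stand.
- **Time:** it took about 26 s of the 72 s.

**Problems along the way**
- **Spacer grip:** the first grip closed on the ring above its cheeks, because the pads sit about 30 mm higher than the reported tool position suggests. I opened, went lower with the tool position reading −22 mm, and gripped again.
- **Detection:** the network also reported the valve as a spacer once, which I ignored.
- **Bystanders:** I did not touch any of them on purpose, but I did not do a separate final check of their positions.

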